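# Set up the pattern stand and put the notebook on it

## Task

Raise the back rest of the little wooden pattern stand until it stands at 70 degrees to the table top, in line with the two fixed leaning posts at its sides, and let go of it. Then lift the smaller notebook, the one that stands tall on its short edge, out of the rack and gently set it on the stand, the same end down, with its foot in the trough behind the front lip, roughly centred, leaning back flat against the rest; leave the rest at its angle and the wider notebook and the loose spool where they are.

Things in the scene. Friction and masses are not known exactly. Their poses are not given: they have to be found in the camera images.
- stand: pale wooden pattern stand, fixed. Origin under its base; +x to the back, away from the reader, y along its width. Base x -44 to +50 mm, 186 wide, top at z 16; front lip x -44 to -32, top at z 29; trough behind it, x -32 to about -10. Hinge line along y at x 0, z 30. At y +-81 two fixed 10 mm square posts lean back from the hinge line at 70 degrees to the table, up to z 86 mm.
- back_rest (a joint): angle of the back rest, rad: 0 = folded flat to the back, growing as its free edge is raised towards the reader; 1.222 = 70 degrees; stop at 1.75. Stiff hinge (0.25 N m friction, 2.5 N at the grip bar): stays where left, carries the notebook. Panel 148 mm wide, 10 thick (5 either side of the hinge line), to 75 mm from the hinge; reading face up when flat.
- grip_bar (a point): middle of the round wooden bar (12 mm thick, 38 long, parallel to the hinge) on a 14 mm wide stem beyond the middle of the rest's free edge, 108 mm from the hinge line. Free all round: take it by its two ends; it can turn between the pads. Axes: x from the hinge outward along the rest, y along the bar, z out of the reading face.
- stand_hinge (a point): middle of the hinge line, in the axes of the stand, 30 mm above the table
- trough (a point): point on the base board in the middle of the trough where the notebook's foot shall stand, in the axes of the stand: 20 mm in front of the hinge line, 16 mm above the table
- rack: pale wooden rack, fixed to the table, origin under its base; base 130 x 130 x 10 mm; two slots along its y at x = -37.5 and +37.5 mm, each 16 mm wide between walls 6 mm thick whose tops are at z = 54 mm. Each holds one notebook; which is in which slot varies.
- notebook: the notebook to be moved: blue hard cover, rigid, 210 x 151 x 11 mm, about 0.22 kg, standing tall on its short edge in a rack slot, taller than its neighbour. Origin in the middle of one cover; own x up along its 210 mm height, y along its 151 mm width, z through its 11 mm thickness.
- notebook_foot (a point): middle of the notebook's lower short edge (mid thickness)
- notebook_top (a point): middle of the notebook's upper short edge (mid thickness), 210 mm from the foot
- wide_notebook: the other notebook, black, 238 x 173 x 13 mm, standing on its long edge (173 mm high) in the other slot; stays there. Origin in the middle of one cover; own x level along its 238 mm length
- thread_spool: wooden spool with cream thread, 42 mm across, 60 mm tall, loose bystander on the table in front of the stand; origin under it

How it is judged:
By the outcome, as a careful person would: the job done as asked, in the order asked, and still so for the second after the job is handed in, with the robot touching nothing.
It also fails if it takes over 51 s, if anything falls off the work surface, if the arm or the gripper's body presses on something with over 40 N, if the wrist force passes 120 N, or if a joint passes its speed limit or range.

## Robot

A 6-joint arm with a two-finger parallel gripper is mounted at the origin on a cart in front of the work surface, level with it; the furniture and walls round the work are solid. World frame = base frame: x ahead of the robot, y to its left, z up, the work surface at z = 0. Lengths are in mm, angles in rad, forces in N, time in s.
With the tool pointing down it reaches from about 300 to 850 mm from the base axis. Payload 4.2 kg.
Tool frame: the origin (TCP) lies between the finger pads; the fingertips stand 11 mm ahead of it and the grasp point (between the pads) lies 8 mm behind it; z points along the fingers, y is the line along which they close (so a half turn about z gives the same grasp; the last joint's range is limited). The gripper opens to 91 mm and grips with 3 to 60 N. Pads are 32 mm wide; open, the fingers measure 118 mm over their backs; the gripper's body (76 mm by 178 mm) begins 60 mm behind the grasp point.
Start: joints at [-1.136, 0.32, 1.565, -0, 1.257, -0.02], TCP at [252.593, -516.565, 224.976] pointing down, gripper open.
Joint ranges: [-3.11, 3.11], [-0.84, 2.01], [0.21, 2.61], [-1.34, 4.49], [0.05, 2.63], [-2.56, 2.56]. Speed limits (rad/s): [2.57, 2.57, 3.14, 3.14, 3.14, 3.14].

## Interface

Orientations are given as [roll, pitch, yaw] about the fixed x, y, z axes, in that order (R = Rz(yaw) Ry(pitch) Rx(roll)).
In Python, from bench import arm, ticket, telemetry, get_image gives the robot as it stands (arm), with the cameras as plain functions, the job (ticket) and the readings (telemetry).
- The arm moves only by the shell command python3 drive.py [FORCE], which reads ROWS from standard input. ROWS is one flat JSON list of numbers that holds 1 to 12 rows one after another, with no inner brackets; each row has 5 numbers: the finger opening in mm, then dx, dy, dz in fractions of the full range, 1 being 0.5 m, then a turn about the tool's z in fractions of the full range, 1 being 2 pi rad; each row is the pose to reach, as a shift and turn from the pose commanded when the command began, along the tool's axes at that moment; what a row does not reach only later rows make up. A row lasts 1/10 s, in which the tool goes at most 50 mm and 0.15 rad, less where a joint would pass 70% of its speed; a pose out of reach is approached as far as the arm can. The fingers move at their own pace and stop on an object; FORCE is the grip in N (left out, the last holds). Time passes only in rows, so rows that do not move let the fingers close. It prints the time, the measured TCP pose, the force, the opening and the grip force at its end. Input that does not fit is refused with a message, and nothing moves.
- telemetry.get_obs(): the state, without advancing time (a new reading comes with each control period).
- get_image(name): name is "scene" or "top" or "wrist"; returns a dict with "pixels" (384x512x3 uint8, red, green, blue), "intrinsics" (3x3 intrinsics, pixels), "world_to_cam" (4x4, takes a point from world to camera coordinates); the wrist camera has in their place "tool_from_camera" (4x4, takes a point from camera to tool coordinates, whose origin is the TCP and whose axes are the flange's). Camera axes: x right, y up, looking along -z (the intrinsics and any distortion apply to the point x, -y, -z); pixel columns grow to the right and rows downward; lengths in mm; the calibration is good to about 2 mm. A picture is of the moment at which its call begins: read the wrist's pose just before it. There is no depth.
- ticket.sign_off(): hands the job in; it is judged then, once.
The state is a dict: "clock": time; "joint_pos": joint angles; "qvel": joint speeds; "effort": joint torques, N m; "tool_pos": TCP position; "eef_rot": TCP orientation; "contact_force": force on the tool from outside, world axes, zero at the start; "torque": the same for the moment, N m; "gripper_width": finger opening in mm; "finger_force": force on a finger pad.
Only numpy, scipy, OpenCV 4.12 (cv2) and the standard library are available. Lean on these libraries where they do the work, as an engineer would, in place of code of your own. Each camera call takes 0.05 s, during which the arm holds its last target. There are 200 camera calls.

## Working session

There is one attempt and no reset: what is moved stays moved. The work goes in short steps, Python scripts to look and compute and a shell command to move; the robot and the scene stay as the last step left them, time stands still between calls to the robot, and variables do not carry over. Pictures are saved under pics/ and viewed, at most 11 in all, crops included, and the job is handed in when it is done.

```bash
ls; mkdir -p pics
python3 - <<'E'
from bench import arm, ticket, telemetry, get_image
import cv2,numpy as np
o=telemetry.get_obs();print({k:np.round(v,3) for k,v in o.items()})
for n in ["scene","top"]:
    d=get_image(n);np.savez("pics/"+n+"0.npz",**d)
    cv2.imwrite("pics/"+n+"0.png",cv2.resize(d["pixels"][:,:,::-1],(768,576),interpolation=cv2.INTER_CUBIC))
    print(n,d["intrinsics"],d["world_to_cam"],[k for k in d])
d=get_image("wrist");print(d["tool_from_camera"],d["intrinsics"],[k for k in d])
E
```

```text
bench.py
drive.py
pics
{'clock': np.float64(0.0), 'joint_pos': array([-1.136,  0.32 ,  1.566, -0.   ,  1.257, -0.02 ]), 'qvel': array([ 0.001, -0.001, -0.001,  0.001,  0.001, -0.001]), 'effort': array([-1.0000e-03, -4.1246e+01, -2.3197e+01,  7.3000e-02,  4.6000e-02,
       -0.0000e+00]), 'tool_pos': array([ 252.373, -516.118,  224.132]), 'eef_rot': array([-3.14 ,  0.   ,  0.455]), 'contact_force': array([0.26 , 0.406, 0.057]), 'torque': array([-0.023, -0.049, -0.015]), 'finger_force': np.float64(0.0), 'gripper_width': np.float64(91.134)}
scene [[368.9543746    0.         253.34388006]
 [  0.         368.9543746  192.34406996]
 [  0.           0.           1.        ]] [[ 8.79821830e-01  4.75011369e-01  1.66657366e-02 -4.49169833e+02]
 [-2.94636820e-01  5.17545193e-01  8.03328150e-01  4.24116337e+01]
 [ 3.72964732e-01 -7.11695983e-01  5.95303398e-01 -1.14448854e+03]
 [ 0.00000000e+00  0.00000000e+00  0.00000000e+00  1.00000000e+00]] ['pixels', 'intrinsics', 'world_to_cam']
top [[359.29082136   0.         253.21903838]
 [  0.         359.29082136 188.27012255]
 [  0.           0.           1.        ]] [[ 9.90451810e-02 -9.95081812e-01  1.49676943e-03 -9.05031722e+01]
 [ 9.74890142e-01  9.73366738e-02  2.00286750e-01 -5.43377968e+02]
 [-1.99447392e-01 -1.83782516e-02  9.79736178e-01 -9.02773492e+02]
 [ 0.00000000e+00  0.00000000e+00  0.00000000e+00  1.00000000e+00]] ['pixels', 'intrinsics', 'world_to_cam']
[[ 1.17047379e-03  9.60614483e-01  2.77882072e-01  8.02413230e+01]
 [ 9.99999041e-01 -1.33011909e-03  3.85987487e-04  8.22611622e-01]
 [ 7.40401419e-04  2.77881353e-01 -9.60615118e-01 -1.59327468e+02]
 [ 0.00000000e+00  0.00000000e+00  0.00000000e+00  1.00000000e+00]] [[334.55799298   0.         260.08186128]
 [  0.         334.55799298 188.73593517]
 [  0.           0.           1.        ]] ['pixels', 'intrinsics', 'tool_from_camera']
```

View pics/scene0.png

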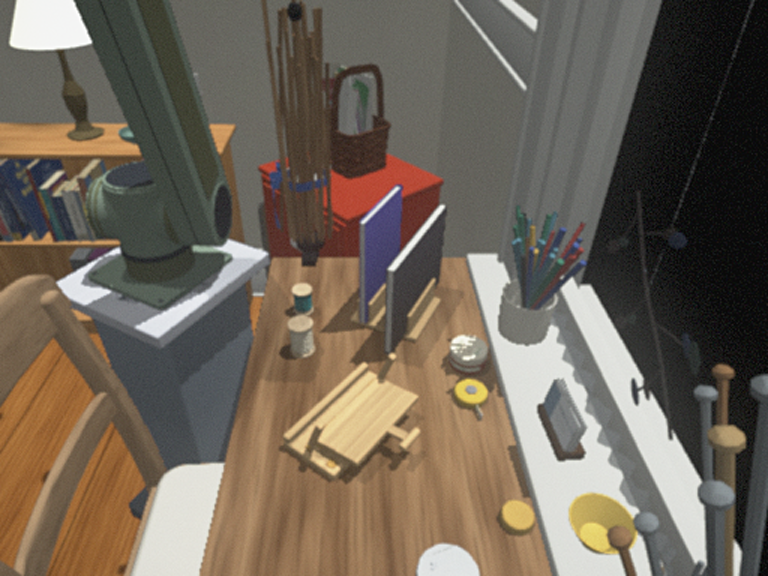

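View pics/top0.png

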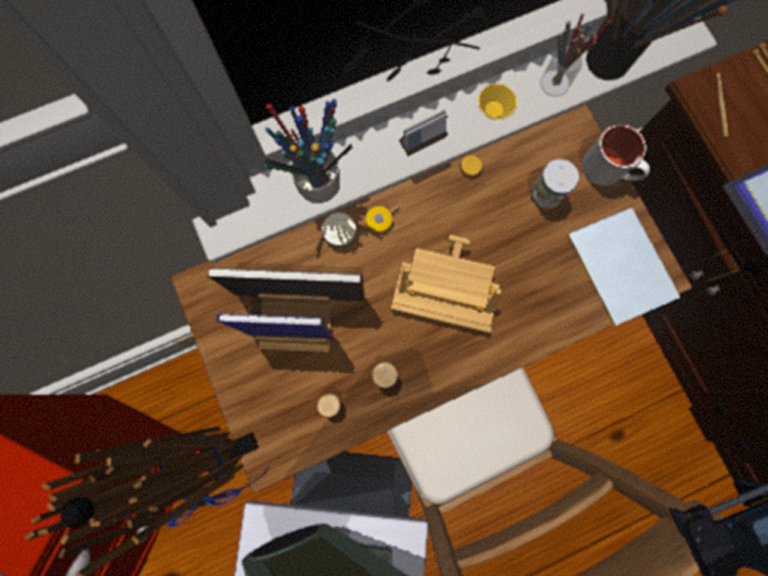

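The views show the stand in the middle, with its grip bar at top-view px (459,241) and its lip nearest the robot at about (443,318). The rack is to the left, with the blue notebook's top edge from (220,318) to (330,330) and the black one behind it. The cream spool is at (385,375).

```bash
cat > h.py <<'E'
import numpy as np,cv2
from scipy.spatial.transform import Rotation as R
def cam(d,obs=None):
    if "world_to_cam" in d: M=np.linalg.inv(d["world_to_cam"])
    else:
        T=np.eye(4);T[:3,:3]=R.from_euler("xyz",obs["eef_rot"]).as_matrix();T[:3,3]=obs["tool_pos"]
        M=T@d["tool_from_camera"]
    return d["intrinsics"],M
def ray(c,uv):
    K,M=c;v=np.linalg.inv(K)@[uv[0],uv[1],1];return M[:3,3],M[:3,:3]@(v*[1,-1,-1])/np.linalg.norm(v)
def onz(c,uv,z):
    o,d=ray(c,uv);return o+d*(z-o[2])/d[2]
def tri(*cu):
    A=np.zeros((3,3));b=np.zeros(3);L=[ray(c,u) for c,u in cu]
    for o,d in L: P=np.eye(3)-np.outer(d,d);A+=P;b+=P@o
    x=np.linalg.solve(A,b);return x,[np.linalg.norm(np.cross(x-o,d)) for o,d in L]
def proj(c,p):
    K,M=c;q=np.linalg.inv(M)@np.append(p,1);q=K@(q[:3]*[1,-1,-1]);return q[:2]/q[2]
def mask(img,lo,hi,k=3):
    m=cv2.inRange(cv2.cvtColor(np.ascontiguousarray(img),cv2.COLOR_RGB2HSV),np.array(lo),np.array(hi))
    return cv2.morphologyEx(m,cv2.MORPH_OPEN,np.ones((k,k),np.uint8))
def load(n): return dict(np.load(n))
E
python3 - <<'E'
from h import *
T=load("pics/top0.npz");S=load("pics/scene0.npz");t=cam(T);s=cam(S)
f=lambda u:np.array(u)/1.5
for n,u,v,z in [("bar",(459,240),(411,438),30),("lipL(+y) ",(393,308),(288,436),29),("lipR",(491,327),(365,370),29),("spool",(385,370),(300,322),60)]:
    print(n,onz(t,f(u),z).round(),onz(s,f(v),z).round(),tri((t,f(u)),(s,f(v)))[0].round())
for n,u,z in [("blueL",(220,318),220),("blueR",(326,322),220),("blkL",(212,272),183),("blkR",(360,278),183),("tealspool",(330,402),50)]: print(n,onz(t,f(u),z).round())
for n,a,b in [("sc",S,(180,200,310,330)),("tp",T,(130,150,340,230))]:
    pass
a=cv2.resize(S["pixels"][110:330,180:310],(354,600),interpolation=cv2.INTER_CUBIC)
b=cv2.resize(T["pixels"][150:270,140:340][:, :],(440,264),interpolation=cv2.INTER_CUBIC)
c=np.zeros((600,800,3),np.uint8);c[:,:354]=a;c[:264,358:798]=b
cv2.imwrite("pics/c1.png",c[:,:,::-1])
E
```

```text
bar [ 649. -174.   30.] [ 647. -162.   30.] [ 648. -171.   40.]
lipL(+y)  [510. -64.  29.] [ 495. -242.   29.] [ 479. -118.  -80.]
lipR [ 493. -243.   29.] [525. -78.  29.] [ 527. -195.  130.]
spool [397. -60.  60.] [391. -60.  60.] [395. -62.  63.]
blueL [441. 185. 220.]
blueR [450.  32. 220.]
blkL [514. 220. 183.]
blkR [527.  -8. 183.]
tealspool [335.  28.  50.]
```

View pics/c1.png

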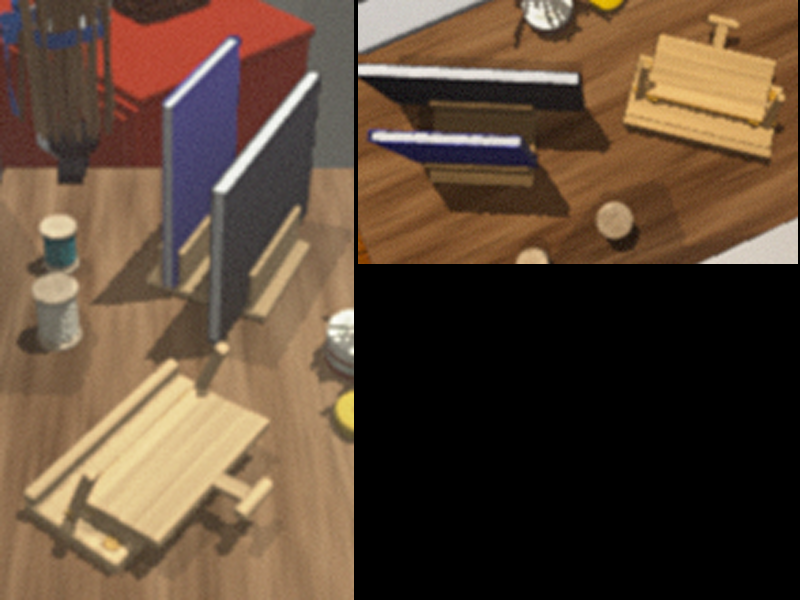

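The crop shows the T-shaped grip bar, the two leaning posts and the rest lying nearly flat. I'll move the wrist camera over the stand and measure from there.

```bash
cat >> h.py <<'E'
def shift(obs,target,yaw):
    Rm=R.from_euler("xyz",[np.pi,0,obs["eef_rot"][2]]).as_matrix()
    d=Rm.T@(np.array(target)-obs["tool_pos"]);a=(obs["eef_rot"][2]-yaw+np.pi)%(2*np.pi)-np.pi
    return d.round(1),round(a,3)
E
python3 - <<'E'
from h import *;from bench import arm, ticket, telemetry, get_image
print(shift(telemetry.get_obs(),(590,-168,260),-.095))
E
```

```text
(array([ 456.2, -164.6,  -35.7]), np.float64(0.55))
```

Units first: shifts go in shares of 0.5 m and turns go in shares of 2 pi rad. So 456 mm / 500 = 0.912, 440 mm / 500 = 0.88, 0.55 rad / 6.2832 = 0.0875.

```bash
echo '[91, 0.09, -0.03, -0.04, 0.008, 91, 0.18, -0.064, -0.072, 0.0159, 91, 0.27, -0.096, -0.072, 0.0318, 91, 0.36, -0.13, -0.072, 0.0477, 91, 0.45, -0.162, -0.072, 0.0637, 91, 0.54, -0.196, -0.072, 0.0796, 91, 0.63, -0.228, -0.072, 0.0875, 91, 0.72, -0.26, -0.072, 0.0875, 91, 0.81, -0.292, -0.072, 0.0875, 91, 0.88, -0.318, -0.072, 0.0875, 91, 0.912, -0.33, -0.072, 0.0875, 91, 0.912, -0.33, -0.072, 0.0875]' | python3 drive.py
python3 - <<'E'
from h import *;from bench import arm, ticket, telemetry, get_image
o=telemetry.get_obs();d=get_image("wrist");print(o["clock"],o["tool_pos"],o["eef_rot"],o["qvel"].round(2),o["joint_pos"].round(2))
np.savez("pics/w1.npz",**d,**{k:o[k] for k in("tool_pos","eef_rot")})
cv2.imwrite("pics/w1.png",cv2.resize(d["pixels"][:,:,::-1],(768,576),interpolation=cv2.INTER_CUBIC))
E
```

```text
clock: 1.35
tool_pos: [590.6, -166.6, 260.2]
eef_rot: [-3.141, 0.001, -0.092]
contact_force: [-1.4, -0.1, 0.8]
gripper_width: 91.0
finger_force: 0.0
1.35 [ 590.62789959 -166.60181205  260.1808242 ] [-3.14148851e+00  1.04903320e-03 -9.23515648e-02] [-0.05 -0.02  0.03 -0.03  0.01 -0.02] [-0.29  0.36  1.41 -0.    1.37  1.37]
```

View pics/w1.png

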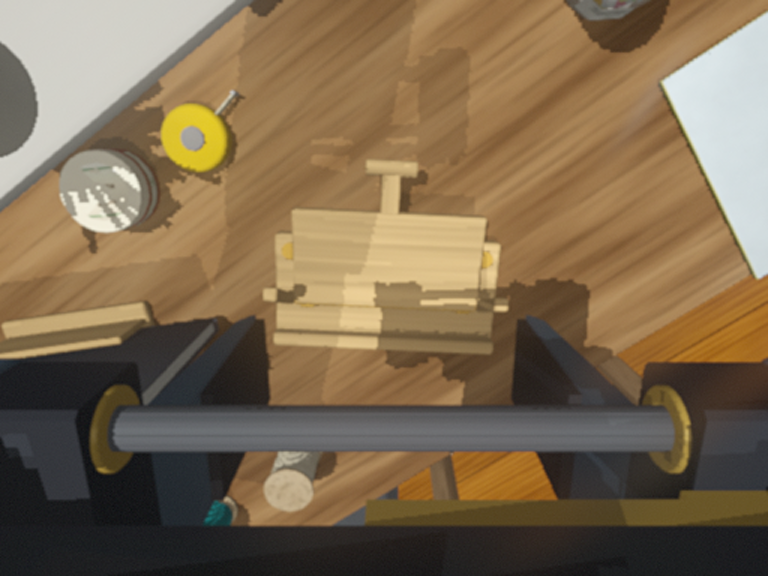

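The wrist view shows the bar ends at (367,168) and (418,170), the panel's far corners at (293,210) and (487,219), the post tips at about (264,295) and (507,305), and the lip at about row 345. I'll take a second view closer to the bar so I can triangulate.

In the tool's units: 60 mm / 500 = 0.12, 45 mm / 500 = 0.09.

```bash
echo '[60, 0.05, 0, 0.06, 0, 60, 0.09, 0, 0.12, 0, 60, 0.09, 0, 0.12, 0, 60, 0.09, 0, 0.12, 0]' | python3 drive.py
python3 - <<'E'
from h import *;from bench import arm, ticket, telemetry, get_image
o=telemetry.get_obs();d=get_image("wrist");print(o["clock"],o["tool_pos"],o["eef_rot"])
np.savez("pics/w2.npz",**d,**{k:o[k] for k in("tool_pos","eef_rot")})
w1,w2,t=load("pics/w1.npz"),load("pics/w2.npz"),load("pics/top0.npz")
for w,(x,y) in ((w1,(260,112)),(w1,(260,180)),(w1,(200,100)),(t,(306,160))):
    print(cv2.cvtColor(np.ascontiguousarray(w["pixels"]),cv2.COLOR_RGB2HSV)[y,x])
c1,c2=cam(w1,w1),cam(w2,w2)
print("TCP px",proj(c1,w1["tool_pos"]), "expected bar in w2", proj(c2,(649,-172,30)))
cv2.imwrite("pics/w2.png",cv2.resize(d["pixels"][:,:,::-1],(768,576),interpolation=cv2.INTER_CUBIC))
E
```

```text
clock: 1.8
tool_pos: [633.2, -173.7, 200.7]
eef_rot: [3.141, 0.002, -0.097]
contact_force: [-0.4, 1.1, 0.5]
gripper_width: 62.1
finger_force: 0.0
1.8 [ 633.15316419 -173.73698146  200.72809306] [ 3.14129045e+00  2.29125448e-03 -9.69339164e-02]
[ 19  99 204]
[ 20  97 218]
[ 16 124 150]
[ 17 139 202]
TCP px [260.15794123 251.56863316] expected bar in w2 [257.04729031 158.8262093 ]
```

View pics/w2.png

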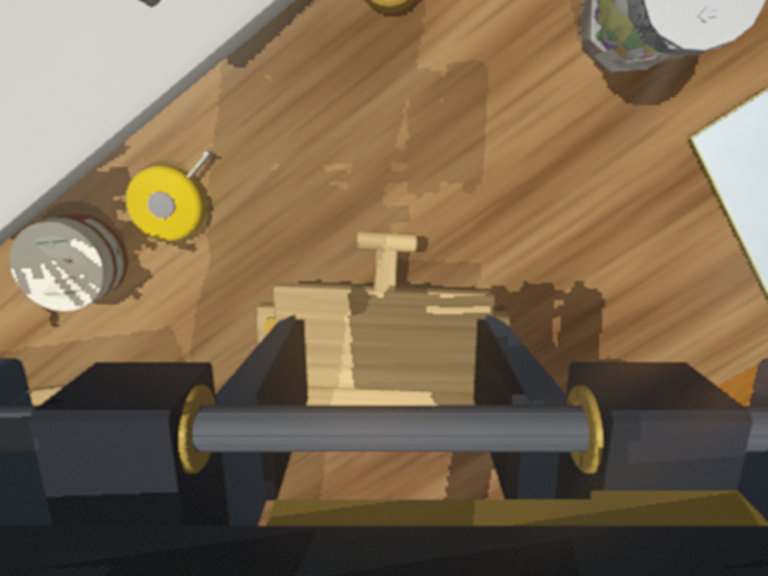

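Second view: the bar runs from (358,240) to (417,243) and the panel's far corners are at (275,287) and (493,294). I'll segment the wood and triangulate.

Run:
```python
from h import *
w1,w2,t,s=[load(f"pics/{n}.npz") for n in("w1","w2","top0","scene0")]
c1,c2,ct,cs=cam(w1,w1),cam(w2,w2),cam(t),cam(s)
def bar(w,box):
    x0,y0,x1,y1=box;m=mask(w["pixels"],(14,60,165),(24,115,255),1)[y0:y1,x0:x1]
    n,l,st,ce=cv2.connectedComponentsWithStats(m);i=1+np.argmax(st[1:,4]);ys,xs=np.where(l==i)
    r=cv2.minAreaRect(np.c_[xs,ys].astype(np.float32));b=cv2.boxPoints(r)+[x0,y0];b=b[np.argsort(b[:,0])]
    print(r,st[i]);return b[:2].mean(0),b[2:].mean(0)
e1=bar(w1,(235,102,290,119));e2=bar(w2,(230,150,290,168));print(e1,e2)
P=[]
for k in(0,1):
    x,r=tri((c1,e1[k]),(c2,e2[k]));P.append(x);print("bar end",x.round(1),np.round(r,1))
print("mid",(P[0]+P[1])/2,"len",np.linalg.norm(P[0]-P[1]))
f=lambda *u:np.array(u)/1.5
print("bar 4view",tri((c1,sum(e1)/2),(c2,sum(e2)/2),(ct,f(459,240)),(cs,f(411,438))))
for a,b in(((293,210),(275,287)),((487,219),(493,294))): print("panel corner",tri((c1,f(*a)),(c2,f(*b))))
L=[onz(c1,f(*u),z) for u,z in(((275,333),29),((493,342),29),((264,295),86),((507,305),86))];print(np.round(L,1))
print("yaw lip",np.arctan2(*(L[0]-L[1])[[1,0]])-np.pi/2,"posts",np.arctan2(*(L[2]-L[3])[[1,0]])-np.pi/2,"bar",np.arctan2(*(P[0]-P[1])[[1,0]])-np.pi/2)
```

```text
((25.45580291748047, 10.339778900146484), (35.10930252075195, 11.878296852111816), 3.012787342071533) [  8   4  36  13 360]
((27.437606811523438, 10.99739933013916), (39.34086608886719, 12.530793190002441), 2.385944128036499) [  8   4  40  14 441]
(array([242.92541504, 111.4171263 ]), array([277.9861908 , 113.26243162])) (array([237.78422737, 160.17850816]), array([277.09098625, 161.81629086]))
bar end [ 651.4 -153.1   39.5] [0.4 0.4]
bar end [ 645.9 -191.4   38.7] [0.1 0.1]
mid [ 648.63853561 -172.24544812   39.06944473] len 38.684108630019566
bar 4view (array([ 648.44321074, -171.87376171,   40.32898754]), [np.float64(0.34031388615797276), np.float64(0.7159035870636443), np.float64(2.340011358349695), np.float64(2.1664764640645133)])
panel corner (array([624.80578971, -95.42385196,  38.64453847]), [np.float64(0.009699309853051386), np.float64(0.00969930985306378)])
panel corner (array([ 603.05086374, -242.54268713,   29.86630903]), [np.float64(0.6465671870408103), np.float64(0.6465671870409235)])
[[ 523.4  -63.6   29. ]
 [ 498.8 -244.5   29. ]
 [ 573.7  -76.5   86. ]
 [ 551.  -244.9   86. ]]
yaw lip -0.13500701327502673 posts -0.1340062047316446 bar -0.14290820191518194
```

Run:
```python
from h import *;from bench import arm, ticket, telemetry, get_image
o=telemetry.get_obs();print(o["tool_pos"],o["eef_rot"]);print(shift(o,(648.8,-172,33),-.133))
```

```text
[ 633.67939668 -173.62239146  202.12690493] [ 3.14094449e+00 -4.63725461e-04 -9.67583122e-02]
(array([ 14.9,  -3.1, 169.1]), np.float64(0.036))
```

In the tool's units: 168 mm / 500 = 0.336, 160 mm / 500 = 0.32, 0.036 rad / 6.2832 = 0.0057.

```bash
echo '[60, 0.03, -0.006, 0.09, 0.0057, 60, 0.03, -0.006, 0.17, 0.0057, 60, 0.03, -0.006, 0.24, 0.0057, 60, 0.03, -0.006, 0.29, 0.0057, 60, 0.03, -0.006, 0.32, 0.0057, 60, 0.03, -0.006, 0.336, 0.0057, 60, 0.03, -0.006, 0.336, 0.0057, 36, 0.03, -0.006, 0.336, 0.0057, 36, 0.03, -0.006, 0.336, 0.0057, 36, 0.03, -0.006, 0.336, 0.0057, 36, 0.03, -0.006, 0.336, 0.0057, 36, 0.03, -0.006, 0.336, 0.0057]' | python3 drive.py 25
```

```text
clock: 3.05
tool_pos: [650.4, -172.7, 34.3]
eef_rot: [3.138, -0.003, -0.13]
contact_force: [-0.6, -5.3, 2.6]
gripper_width: 37.6
finger_force: 25.0
```

In the tool's units: -92.5 mm / 500 = -0.185, -87.2 mm / 500 = -0.1744.

```bash
echo '[36, -0.0036, 0, -0.025, 0, 36, -0.0088, 0, -0.0458, 0, 36, -0.016, 0, -0.066, 0, 36, -0.0256, 0, -0.0856, 0, 36, -0.037, 0, -0.104, 0, 36, -0.05, 0, -0.1212, 0, 36, -0.0648, 0, -0.137, 0, 36, -0.081, 0, -0.1512, 0, 36, -0.098, 0, -0.164, 0, 36, -0.1172, 0, -0.1744, 0, 36, -0.136, 0, -0.183, 0, 36, -0.1414, 0, -0.185, 0]' | python3 drive.py; echo '[36, 0, 0, 0, 0, 36, 0, 0, 0, 0, 36, 0, 0, 0, 0]' | python3 drive.py
python3 - <<'E'
from h import *;from bench import arm, ticket, telemetry, get_image
L=[]
for i in range(3):
    o=telemetry.get_obs();L.append(o["tool_pos"]);d=get_image("scene")
np.savez("pics/scene1.npz",**d);d=get_image("top");np.savez("pics/top1.npz",**d)
print(np.mean(L,0),o["eef_rot"],o["contact_force"])
cv2.imwrite("pics/s1.png",cv2.resize(load("pics/scene1.npz")["pixels"][220:330,180:310,::-1],(700,592),interpolation=cv2.INTER_CUBIC))
E
```

```text
clock: 4.25
tool_pos: [579.7, -162.9, 126.1]
eef_rot: [3.139, -0.003, -0.131]
contact_force: [2.1, -6.6, -4.1]
gripper_width: 37.7
finger_force: 25.0
clock: 4.55
tool_pos: [579.6, -162.8, 126.2]
eef_rot: [3.139, -0.001, -0.131]
contact_force: [-2.2, -5.3, 0.4]
gripper_width: 37.4
finger_force: 25.0
[ 579.61062885 -162.85190378  126.14204995] [ 3.13890548e+00 -7.33833444e-04 -1.30701234e-01] [-1.61517061 -4.37497436  0.45174485]
```

In the tool's units: -135 mm / 500 = -0.27, -130 mm / 500 = -0.26.

```bash
echo '[44, 0, 0, 0, 0, 52, 0, 0, 0, 0, 56, 0, 0, 0, 0, 56, 0, 0, -0.04, 0, 56, 0, 0, -0.12, 0, 56, -0.04, 0, -0.2, 0, 56, -0.08, 0, -0.26, 0, 56, -0.09, 0, -0.27, 0, 56, -0.09, 0, -0.27, 0]' | python3 drive.py
python3 - <<'E'
from h import *;from bench import arm, ticket, telemetry, get_image
o=telemetry.get_obs();d=get_image("wrist");print(o["tool_pos"],o["eef_rot"])
np.savez("pics/w3.npz",**d,**{k:o[k] for k in("tool_pos","eef_rot")})
s=get_image("scene");np.savez("pics/scene2.npz",**s);t=get_image("top");np.savez("pics/top2.npz",**t)
c=np.zeros((600,800,3),np.uint8)
c[:,:400]=cv2.resize(d["pixels"][60:285,180:330],(400,600),interpolation=cv2.INTER_CUBIC)
c[:330,400:790]=cv2.resize(s["pixels"][220:330,180:310],(390,330),interpolation=cv2.INTER_CUBIC)
c[335:599,400:796]=cv2.resize(t["pixels"][150:230,240:360],(396,264),interpolation=cv2.INTER_CUBIC)
cv2.imwrite("pics/c3.png",c[:,:,::-1])
E
```

```text
clock: 5.65
tool_pos: [535.0, -155.4, 261.5]
eef_rot: [3.141, -0.002, -0.131]
contact_force: [0.6, -1.0, -0.5]
gripper_width: 55.9
finger_force: 0.0
[ 535.00238643 -155.35690874  261.47673471] [ 3.14145523e+00 -2.47744716e-03 -1.31138430e-01]
```

View pics/c3.png

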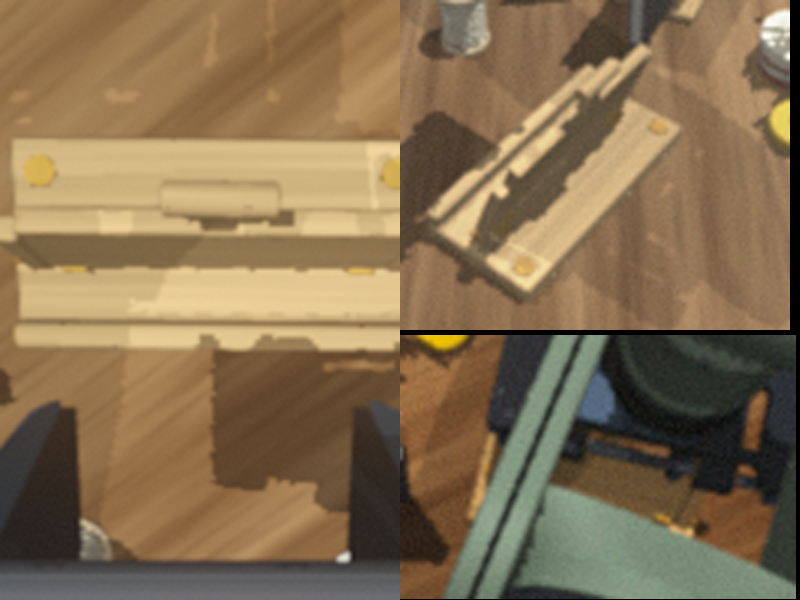

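The crop shows the bar at crop px (163–280, 181–216), the panel's top edge at rows 208–236, the post tip at about (10,228), the base's back-left corner at (13,140) and the lip's left end at (15,322–348). In the scene view the rest looks in line with the posts. Next I'll compute the angle.

Run:
```python
from h import *
w=load("pics/w3.npz");c=cam(w,w);g=lambda x,y:np.array([x/2.6667+180-.5*0,y/2.6667+60])
yaw=-.133;ex=np.array([np.cos(yaw),np.sin(yaw),0]);ey=np.array([-ex[1],ex[0],0])
H=np.array([542.3,-158.2,30])
def loc(p): q=p-H;return np.round([q@ex,q@ey,q[2]],1)
for n,u,z in[("base back-left (50,93)",(13,140),16),("lip back-left (-32,93)",(17,322),29),("lip front-left (-44,93)",(17,348),29),("post tip front(~16)",(16,240),86),("post tip back (~25)",(9,215),86)]: print(n,loc(onz(c,g(*u),z)))
# stand back edge / lip slope over full picture
m=mask(w["pixels"],(10,40,120),(28,130,255),1)
for z in(126,129,132,135):
    a,b=onz(c,g(163,198),z),onz(c,g(280,200),z);print(z,"len",np.linalg.norm(a-b).round(1),loc((a+b)/2))
# angle from ray + radius 108
o,d=ray(c,g(221,198.5))
for ang in(1.15,1.2,1.222,1.25,1.3):
    p=H+108*(np.cos(ang)*ex+np.sin(ang)*np.array([0,0,1]));print(ang,(proj(c,p)-[180,60])*2.6667)
for ang in(1.15,1.222,1.3):
    for s in(-5,5):
        p=H+75*(np.cos(ang)*ex+np.sin(ang)*np.array([0,0,1]))+s*(-np.sin(ang)*ex+np.cos(ang)*np.array([0,0,1]))+60*ey;print("panel",ang,s,(proj(c,p)-[180,60])*2.6667)
```

```text
base back-left (50,93) [ 49.6  91.3 -14. ]
lip back-left (-32,93) [-30.3  91.4  -1. ]
lip front-left (-44,93) [-42.7  92.1  -1. ]
post tip front(~16) [16.7 76.9 56. ]
post tip back (~25) [26.1 79.  56. ]
126 len 38.5 [37.1 -0.4 96. ]
129 len 38.1 [37.5 -0.4 99. ]
132 len 37.7 [ 37.8  -0.3 102. ]
135 len 37.3 [ 38.2  -0.3 105. ]
1.15 [220.52634685 178.20284355]
1.2 [220.48755593 194.44335792]
1.222 [220.46836868 201.67993779]
1.25 [220.44211193 210.95434211]
1.3 [220.39023138 227.64915252]
panel 1.15 -5 [ 53.72957912 193.91479796]
panel 1.15 5 [ 52.93958658 220.78838749]
panel 1.222 -5 [ 53.22163742 208.28634475]
panel 1.222 5 [ 52.78664295 235.75191001]
panel 1.3 -5 [ 52.88629241 224.27405497]
panel 1.3 5 [ 52.84145662 252.11006207]
```

The panel edge rows (208–236) match 1.222 exactly and the bar gives about 1.21, so the rest is at 70°. Next is the notebook.

Run:
```python
from h import *;from bench import arm, ticket, telemetry, get_image
o=telemetry.get_obs();print(shift(o,(446,85,340),1.62),o["joint_pos"].round(2))
```

```text
(array([-119.5, -226.6,  -81.5]), np.float64(-1.751)) [-0.3   0.27  1.55  0.    1.33  1.4 ]
```

In the tool's units: -227 mm / 500 = -0.454, -215 mm / 500 = -0.43, -1.75 rad / 6.2832 = -0.2785.

```bash
echo '[56, 0, 0, -0.08, -0.0239, 56, -0.02, -0.02, -0.16, -0.0477, 56, -0.06, -0.08, -0.164, -0.0716, 56, -0.09, -0.14, -0.164, -0.0955, 56, -0.12, -0.2, -0.164, -0.1194, 56, -0.15, -0.26, -0.164, -0.1432, 56, -0.18, -0.32, -0.164, -0.1671, 56, -0.21, -0.38, -0.164, -0.191, 56, -0.238, -0.43, -0.164, -0.2149, 56, -0.238, -0.454, -0.164, -0.2387, 56, -0.238, -0.454, -0.164, -0.2626, 56, -0.238, -0.454, -0.164, -0.2785]' | python3 drive.py; echo '[56, 0, 0, 0, 0, 56, 0, 0, 0, 0]' | python3 drive.py
python3 - <<'E'
from h import *;from bench import arm, ticket, telemetry, get_image
o=telemetry.get_obs();d=get_image("wrist");print(o["tool_pos"],o["eef_rot"])
np.savez("pics/w4.npz",**d,**{k:o[k] for k in("tool_pos","eef_rot")})
t=get_image("top");np.savez("pics/top4.npz",**t)
cv2.imwrite("pics/w4.png",cv2.resize(d["pixels"][:,:,::-1],(768,576),interpolation=cv2.INTER_CUBIC))
E
```

```text
clock: 7.0
tool_pos: [446.9, 85.8, 340.6]
eef_rot: [-3.138, 0.0, 1.625]
contact_force: [0.2, 0.6, -0.2]
gripper_width: 55.8
finger_force: 0.0
clock: 7.2
tool_pos: [446.9, 85.1, 341.2]
eef_rot: [-3.139, 0.0, 1.617]
contact_force: [-0.1, -0.4, 0.6]
gripper_width: 56.0
finger_force: 0.0
[446.93086804  85.13040882 341.24442577] [-3.13929438e+00  2.89453583e-04  1.61675771e+00]
```

View pics/w4.png

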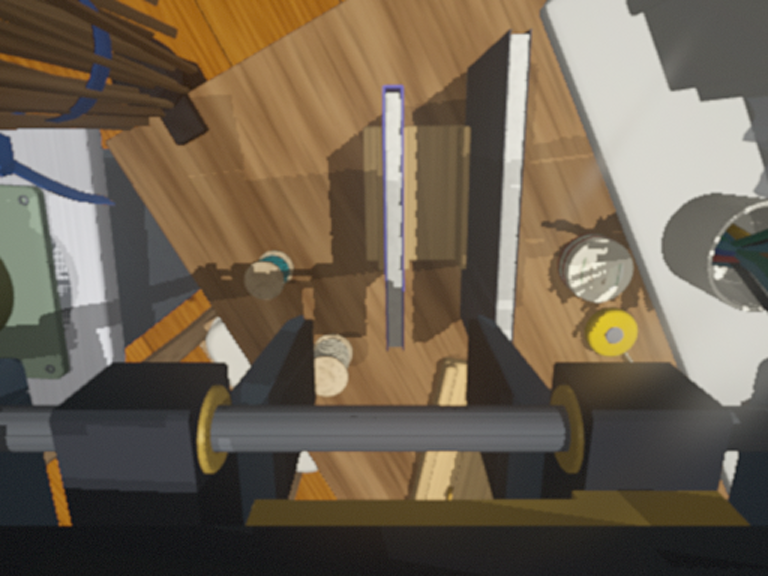

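The wrist view shows the blue notebook's top edge running from (394,88) to (396,347), 18 px wide. The black one lies to its right, with its edge at about x 515.

Run:
```python
from h import *
w=load("pics/w4.npz");c=cam(w,w);t=load("pics/top0.npz");ct=cam(t);f=lambda *u:np.array(u)/1.5
A,B=f(394,88),f(396,347)
for z in(210,215,220,225):
    a,b=onz(c,A,z),onz(c,B,z);print(z,np.linalg.norm(a-b).round(1),((a+b)/2).round(1),"yaw",np.arctan2(*(a-b)[[1,0]])-np.pi/2)
hsv=cv2.cvtColor(np.ascontiguousarray(t["pixels"]),cv2.COLOR_RGB2HSV)[195:240,140:230]
m=((hsv[...,1]<70)&(hsv[...,2]>120)).astype(np.uint8)
n,l,st,ce=cv2.connectedComponentsWithStats(m);i=1+np.argmax(st[1:,4]);ys,xs=np.where(l==i);r=cv2.minAreaRect(np.c_[xs+140,ys+195].astype(np.float32));b=cv2.boxPoints(r);b=b[np.argsort(b[:,0])]
e=[b[:2].mean(0),b[2:].mean(0)];print(r,e)
for u,v in zip((A,B),e): print(tri((c,u),(ct,v)))
wm=cv2.cvtColor(np.ascontiguousarray(w["pixels"]),cv2.COLOR_RGB2HSV)
for y in(80,120,160,200,225): print(y,[tuple(wm[y,x]) for x in range(254,273,2)])
for u in((519,33),(507,345)): print("black",onz(c,f(*u),183).round(1))
```

```text
210 151.7 [449.9 114.2 210. ] yaw 0.05753215031823533
215 149.1 [449.8 115.  215. ] yaw 0.05753215031823511
220 146.5 [449.8 115.9 220. ] yaw 0.05753215031823489
225 143.8 [449.7 116.7 225. ] yaw 0.05753215031823533
((179.5233917236328, 212.4384765625), (67.10843658447266, 5.578492641448975), 2.385944128036499) [array([145.99826, 211.0416 ], dtype=float32), array([213.04852, 213.83536], dtype=float32)]
(array([444.84751136, 190.37750175, 208.26048071]), [np.float64(0.7995759895015057), np.float64(0.7995759895016323)])
(array([452.80729584,  41.85537727, 217.32008641]), [np.float64(1.265734900826135), np.float64(1.2657349008260763)])
80 [(np.uint8(162), np.uint8(48), np.uint8(106)), (np.uint8(121), np.uint8(57), np.uint8(182)), (np.uint8(25), np.uint8(15), np.uint8(223)), (np.uint8(24), np.uint8(11), np.uint8(223)), (np.uint8(25), np.uint8(12), np.uint8(225)), (np.uint8(27), np.uint8(11), np.uint8(228)), (np.uint8(23), np.uint8(11), np.uint8(207)), (np.uint8(125), np.uint8(78), np.uint8(170)), (np.uint8(15), np.uint8(106), np.uint8(156)), (np.uint8(15), np.uint8(113), np.uint8(154))]

[... 1184 characters left out ...]
(113)), (np.uint8(18), np.uint8(23), np.uint8(111)), (np.uint8(150), np.uint8(32), np.uint8(89)), (np.uint8(16), np.uint8(122), np.uint8(157)), (np.uint8(17), np.uint8(128), np.uint8(157))]
225 [(np.uint8(16), np.uint8(123), np.uint8(155)), (np.uint8(15), np.uint8(121), np.uint8(145)), (np.uint8(145), np.uint8(32), np.uint8(89)), (np.uint8(18), np.uint8(30), np.uint8(111)), (np.uint8(19), np.uint8(32), np.uint8(113)), (np.uint8(18), np.uint8(28), np.uint8(110)), (np.uint8(20), np.uint8(28), np.uint8(110)), (np.uint8(155), np.uint8(36), np.uint8(91)), (np.uint8(16), np.uint8(120), np.uint8(166)), (np.uint8(17), np.uint8(122), np.uint8(170))]
black [516.  225.2 183. ]
black [530.8  31.9 183. ]
```

In the tool's units: 45 mm / 500 = 0.09, 30 mm / 500 = 0.06.

```bash
echo '[50, 0.03, 0, 0.06, 0, 50, 0.05, 0, 0.09, 0, 50, 0.05, 0, 0.09, 0, 50, 0.05, 0, 0.09, 0]' | python3 drive.py
python3 - <<'E'
from h import *;from bench import arm, ticket, telemetry, get_image
o=telemetry.get_obs();d=get_image("wrist");print(o["tool_pos"],o["eef_rot"])
np.savez("pics/w5.npz",**d,**{k:o[k] for k in("tool_pos","eef_rot")})
E=[]
for n in("w4","w5"):
    w=load(f"pics/{n}.npz");c=cam(w,w)
    a,b=proj(c,(444.9,190.5,218)),proj(c,(453,41.5,218))
    h=cv2.cvtColor(np.ascontiguousarray(w["pixels"]),cv2.COLOR_RGB2HSV)
    x0=int(round((a[0]+b[0])/2));m=(np.median(h[:,x0-3:x0+4,1],axis=1)<75)&(np.arange(384)<260)
    # longest run
    idx=np.where(np.diff(np.r_[0,m.astype(int),0]))[0].reshape(-1,2);r=idx[np.argmax(idx[:,1]-idx[:,0])]
    cols=[]
    for y in(r[0]+8,r[1]-8):
        mm=np.where(h[y,x0-18:x0+19,1]<88)[0];cols.append(x0-18+(mm[0]+mm[-1])/2)
    print(n,a,b,r,cols);E.append((c,(cols[0],r[0]-.5),(cols[1],r[1]-.5)))
P=[]
for k in(1,2):
    x,e=tri(*[(q[0],q[k]) for q in E]);P.append(x);print(x.round(1),np.round(e,1))
print("mid",sum(P)/2,"len",np.linalg.norm(P[0]-P[1]),"yaw",np.arctan2(*(P[0]-P[1])[[1,0]])-np.pi/2)
E
```

```text
clock: 7.7
tool_pos: [445.8, 109.8, 297.7]
eef_rot: [3.141, 0.0, 1.619]
contact_force: [-0.2, -0.2, 0.3]
gripper_width: 49.6
finger_force: 0.0
[445.83406213 109.81950073 297.72256658] [3.14144066e+00 4.36454572e-04 1.61855592e+00]
w4 [261.92489054  56.80860972] [262.84739502 231.68568708] [ 60 231] [np.float64(261.5), np.float64(263.0)]
w5 [261.93782938  89.02839721] [262.64584892 281.530711  ] [ 93 260] [np.float64(261.5), np.float64(262.5)]
[444.7 188.2 221.3] [0. 0.]
[458.1 -34.   39.3] [0. 0.]
mid [451.40360736  77.09060156 130.30055185] len 287.61813916969083 yaw 0.060414123813735454
```

Run:
```python
from h import *;from bench import arm, ticket, telemetry, get_image
o=telemetry.get_obs();print(shift(o,(449.4,113.8,203),1.629))
```

```text
(array([ 3.9,  3.4, 95.3]), np.float64(-0.011))
```

In the tool's units: 95 mm / 500 = 0.19, 94 mm / 500 = 0.188, -0.011 rad / 6.2832 = -0.0018.

```bash
echo '[44, 0.008, 0.0068, 0.04, -0.0018, 44, 0.008, 0.0068, 0.09, -0.0018, 44, 0.008, 0.0068, 0.14, -0.0018, 44, 0.008, 0.0068, 0.17, -0.0018, 44, 0.008, 0.0068, 0.188, -0.0018, 44, 0.008, 0.0068, 0.19, -0.0018, 9, 0.008, 0.0068, 0.19, -0.0018, 9, 0.008, 0.0068, 0.19, -0.0018, 9, 0.008, 0.0068, 0.19, -0.0018, 9, 0.008, 0.0068, 0.19, -0.0018, 9, 0.008, 0.0068, 0.19, -0.0018]' | python3 drive.py 35; echo '[9, 0, 0, -0.006, 0, 9, 0, 0, -0.016, 0, 9, 0, 0, -0.03, 0, 9, 0, 0, -0.05, 0, 9, 0, 0, -0.08, 0, 9, 0, 0, -0.11, 0, 9, 0, 0, -0.14, 0, 9, 0, 0, -0.14, 0]' | python3 drive.py
```

```text
clock: 8.85
tool_pos: [448.6, 114.2, 202.8]
eef_rot: [-3.141, -0.0, 1.63]
contact_force: [-0.7, -0.3, 2.3]
gripper_width: 11.9
finger_force: 35.0
clock: 9.65
tool_pos: [450.2, 114.5, 275.1]
eef_rot: [3.136, -0.001, 1.63]
contact_force: [0.0, -1.0, -1.6]
gripper_width: 11.3
finger_force: 35.0
```

Run:
```python
from h import *;from bench import arm, ticket, telemetry, get_image
o=telemetry.get_obs();print(o["tool_pos"])
for p in((450,114,310),(460,-156,310),(525.3,-156.2,310),(525.3,-156.2,215)): print(shift(o,p,1.438))
```

```text
[450.17347517 114.47293777 275.05113959]
(array([ -0.5,  -0.2, -34.9]), np.float64(0.192))
(array([-270.6,   -6.1,  -34.9]), np.float64(0.192))
(array([-274.6,   59. ,  -34.9]), np.float64(0.192))
(array([-274.6,   59. ,   60.1]), np.float64(0.192))
```

Units first: shifts go in shares of 0.5 m and turns go in shares of 2 pi rad. So -195 mm / 500 = -0.39, -180 mm / 500 = -0.36, 0.16 rad / 6.2832 = 0.0255.

```bash
echo '[9, 0, 0, -0.03, 0, 9, -0.01, 0, -0.056, 0, 9, -0.03, 0, -0.07, 0, 9, -0.06, 0, -0.07, 0, 9, -0.1, 0, -0.07, 0.0032, 9, -0.144, -0.002, -0.07, 0.0064, 9, -0.188, -0.004, -0.07, 0.0095, 9, -0.232, -0.006, -0.07, 0.0127, 9, -0.276, -0.008, -0.07, 0.0159, 9, -0.32, -0.01, -0.07, 0.0191, 9, -0.36, -0.01, -0.07, 0.0223, 9, -0.39, -0.01, -0.07, 0.0255]' | python3 drive.py
echo '[9, -0.03, 0, 0, 0.0032, 9, -0.064, 0.004, 0, 0.0051, 9, -0.096, 0.012, 0, 0.0051, 9, -0.124, 0.024, 0, 0.0051, 9, -0.144, 0.04, 0, 0.0051, 9, -0.154, 0.06, 0, 0.0051, 9, -0.159, 0.082, 0, 0.0051, 9, -0.159, 0.104, 0, 0.0051, 9, -0.159, 0.12, 0, 0.0051, 9, -0.159, 0.128, 0, 0.0051, 9, -0.159, 0.128, 0, 0.0051]' | python3 drive.py
python3 - <<'E'
from h import *;from bench import arm, ticket, telemetry, get_image
o=telemetry.get_obs();d=get_image("scene");np.savez("pics/scene5.npz",**d);print(shift(o,(525.3,-156.2,215),1.438),o["gripper_width"])
w=get_image("wrist")["pixels"]
c=np.zeros((576,800,3),np.uint8);c[:,:400]=cv2.resize(d["pixels"][130:346,165:315],(400,576),interpolation=cv2.INTER_CUBIC);c[:300,400:]=cv2.resize(w,(400,300),interpolation=cv2.INTER_AREA)
cv2.imwrite("pics/c5.png",c[:,:,::-1])
E
```

```text
clock: 10.85
tool_pos: [454.8, -82.4, 306.9]
eef_rot: [-3.141, 0.0, 1.468]
contact_force: [0.9, 1.2, -0.7]
gripper_width: 11.6
finger_force: 35.0
clock: 11.95
tool_pos: [511.5, -166.0, 307.2]
eef_rot: [-3.141, -0.0, 1.439]
contact_force: [0.1, -0.6, -1.8]
gripper_width: 11.3
finger_force: 35.0
(array([11.5, 12.4, 92.2]), np.float64(0.001)) 11.251213454537924
```

View pics/c5.png

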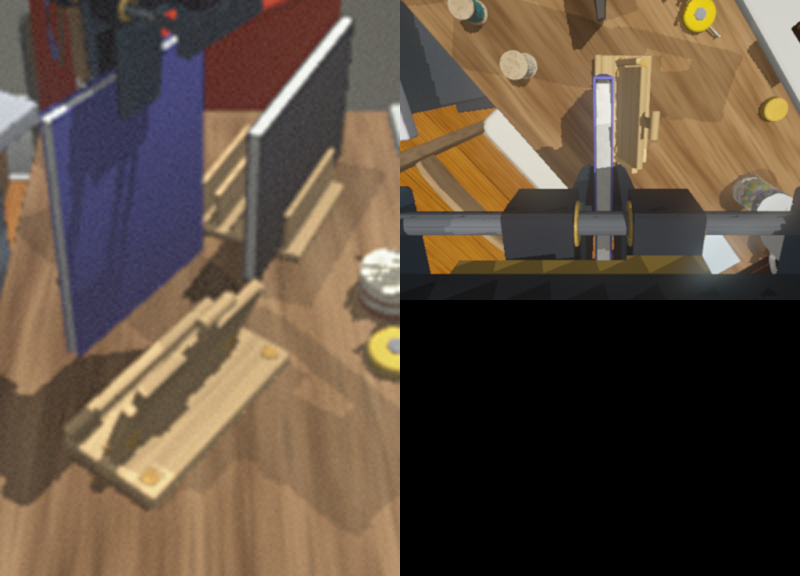

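The scene crop shows the notebook hanging upright in front of the stand, with the rest up and the black notebook undisturbed. I'll align it and lower it.

In the tool's units: 62 mm / 500 = 0.124, 12.4 mm / 500 = 0.0248.

```bash
echo '[9, 0.008, 0.008, 0, 0, 9, 0.018, 0.018, 0, 0, 9, 0.023, 0.0248, 0.02, 0, 9, 0.023, 0.0248, 0.05, 0, 9, 0.023, 0.0248, 0.084, 0, 9, 0.023, 0.0248, 0.11, 0, 9, 0.023, 0.0248, 0.124, 0, 9, 0.023, 0.0248, 0.124, 0, 9, 0.023, 0.0248, 0.124, 0]' | python3 drive.py
python3 - <<'E'
from h import *;from bench import arm, ticket, telemetry, get_image
L=[];Y=[]
for i in range(3):
    o=telemetry.get_obs();L.append(o["tool_pos"]);Y.append(o["eef_rot"][2]);d=get_image("wrist")
o["tool_pos"]=np.mean(L,0);o["eef_rot"][2]=np.mean(Y);print(o["tool_pos"],np.mean(Y),shift(o,(525.3,-156.2,215),1.438),o["contact_force"])
c=cam(d,o);H=np.array([542.6,-158.5,30]);yaw=-.133;ex=np.array([np.cos(yaw),np.sin(yaw),0]);ey=np.array([-ex[1],ex[0],0])
w=load("pics/w3.npz")
np.savez("pics/w6.npz",**d,**{k:o[k] for k in("tool_pos","eef_rot")})
for n,q in(("postL",(20.4,81,56)),("lip back L",(-32,93,-1)),("nb top end",(-17.5,75.5,228)),("nb foot end",(-17.5,75.5,18))): print(n,proj(c,H+ex*q[0]+ey*q[1]+[0,0,q[2]]))
cv2.imwrite("pics/w6.png",cv2.resize(d["pixels"][30:230,170:370,::-1],(600,600),interpolation=cv2.INTER_CUBIC))
E
```

```text
clock: 12.95
tool_pos: [525.1, -156.6, 245.7]
eef_rot: [3.141, 0.0, 1.438]
contact_force: [0.4, 0.2, -1.2]
gripper_width: 11.8
finger_force: 35.0
[ 525.20016917 -156.66563771  246.01045247] 1.4378311714832777 (array([ 0.5,  0. , 31. ]), np.float64(-0.0)) [-0.39276718 -0.17280827 -1.49702751]
postL [299.39036022  89.16000842]
lip back L [244.59403564  77.79308261]
nb top end [256.43739322  99.39074173]
nb foot end [258.11378397  94.98016677]
```

View pics/w6.png

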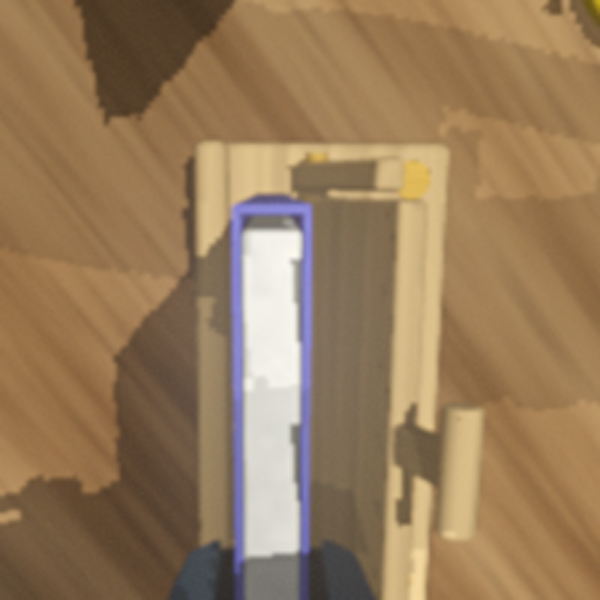

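The crop shows the notebook upright over the trough, square to the stand, and the relative offset asks for about +1 mm towards the rest. I'll lower it slowly.

In the tool's units: 33 mm / 500 = 0.066, 32 mm / 500 = 0.064.

```bash
echo '[9, 0.001, 0.002, 0.02, 0, 9, 0.001, 0.002, 0.04, 0, 9, 0.001, 0.002, 0.056, 0, 9, 0.001, 0.002, 0.062, 0, 9, 0.001, 0.002, 0.064, 0, 9, 0.001, 0.002, 0.066, 0, 9, 0.001, 0.002, 0.066, 0]' | python3 drive.py; echo '[9, 0, 0, 0.002, 0, 9, 0, 0, 0.002, 0, 9, 0, 0, 0.002, 0]' | python3 drive.py;echo '[9, 0, 0, 0.002, 0, 9, 0, 0, 0.002, 0, 9, 0, 0, 0.002, 0]' | python3 drive.py;echo '[9, 0, 0, 0.002, 0, 9, 0, 0, 0.002, 0, 9, 0, 0, 0.002, 0]' | python3 drive.py
```

```text
clock: 13.8
tool_pos: [526.0, -156.3, 212.7]
eef_rot: [3.141, 0.0, 1.438]
contact_force: [0.6, -0.3, -1.0]
gripper_width: 11.5
finger_force: 35.0
clock: 14.1
tool_pos: [525.9, -156.3, 211.6]
eef_rot: [3.141, 0.0, 1.438]
contact_force: [0.2, 0.6, -1.9]
gripper_width: 11.6
finger_force: 35.0
clock: 14.4
tool_pos: [525.8, -156.2, 210.4]
eef_rot: [-3.142, 0.0, 1.438]
contact_force: [0.3, -0.4, -0.1]
gripper_width: 11.7
finger_force: 35.0
clock: 14.7
tool_pos: [525.8, -156.2, 209.4]
eef_rot: [-3.142, 0.0, 1.438]
contact_force: [-0.0, 0.1, -1.2]
gripper_width: 11.6
finger_force: 35.0
```

In the tool's units: 1 mm / 500 = 0.002.

```bash
for i in 1 2 3; do echo '[9, 0, 0, 0.002, 0, 9, 0, 0, 0.002, 0, 9, 0, 0, 0.002, 0]' | python3 drive.py | grep -E "tool|contact"; done
```

```text
tool_pos: [526.0, -156.3, 208.8]
contact_force: [-0.5, -0.5, 2.6]
tool_pos: [526.1, -156.4, 208.9]
contact_force: [-1.6, 0.6, 8.0]
tool_pos: [526.2, -156.4, 208.8]
contact_force: [-1.4, 0.2, 10.7]
```

In the tool's units: -2 mm / 500 = -0.004, -1.5 mm / 500 = -0.003.

```bash
echo '[9, 0, 0, -0.003, 0, 9, 0, 0, -0.004, 0, 9, 0, 0, -0.004, 0, 14, 0, 0, -0.004, 0, 18, 0, 0, -0.004, 0, 18, 0, 0, -0.004, 0, 18, 0, 0, -0.004, 0]' | python3 drive.py; echo '[18, 0, 0.006, 0, 0, 18, 0, 0.012, 0, 0, 18, 0, 0.018, 0, 0, 18, 0, 0.024, 0, 0, 18, 0, 0.03, 0.001, 0, 18, 0, 0.036, 0.001, 0, 18, 0, 0.042, 0.002, 0, 18, 0, 0.048, 0.002, 0, 18, 0, 0.052, 0.002, 0, 18, 0, 0.052, 0.002, 0]' | python3 drive.py
```

```text
clock: 16.3
tool_pos: [525.8, -156.2, 208.1]
eef_rot: [-3.141, -0.0, 1.438]
contact_force: [-0.7, 0.3, -0.4]
gripper_width: 18.1
finger_force: 0.0
clock: 17.3
tool_pos: [551.9, -159.7, 207.4]
eef_rot: [3.141, 0.0, 1.438]
contact_force: [0.3, -0.1, -0.5]
gripper_width: 17.6
finger_force: 0.0
```

In the tool's units: 35 mm / 500 = 0.07, 32 mm / 500 = 0.064.

```bash
echo '[19, 0, 0.008, 0.001, 0, 20, 0, 0.016, 0.002, 0, 20, 0, 0.024, 0.002, 0, 22, 0, 0.032, 0.003, 0, 22, 0, 0.04, 0.004, 0, 24, 0, 0.048, 0.005, 0, 24, 0, 0.056, 0.006, 0, 26, 0, 0.064, 0.007, 0, 26, 0, 0.07, 0.008, 0, 26, 0, 0.07, 0.008, 0]' | python3 drive.py
python3 - <<'E'
from h import *;from bench import arm, ticket, telemetry, get_image
o=telemetry.get_obs();d=get_image("scene")["pixels"];w=get_image("wrist")["pixels"]
c=np.zeros((600,800,3),np.uint8);c[:,:400]=cv2.resize(d[120:345,165:315],(400,600),interpolation=cv2.INTER_CUBIC);c[:,400:]=cv2.resize(w[30:255,185:335],(400,600),interpolation=cv2.INTER_CUBIC)
cv2.imwrite("pics/c7.png",c[:,:,::-1])
E
```

```text
clock: 18.3
tool_pos: [586.7, -164.4, 203.3]
eef_rot: [3.141, 0.0, 1.438]
contact_force: [0.5, 0.4, 0.4]
gripper_width: 26.1
finger_force: 0.1
```

View pics/c7.png

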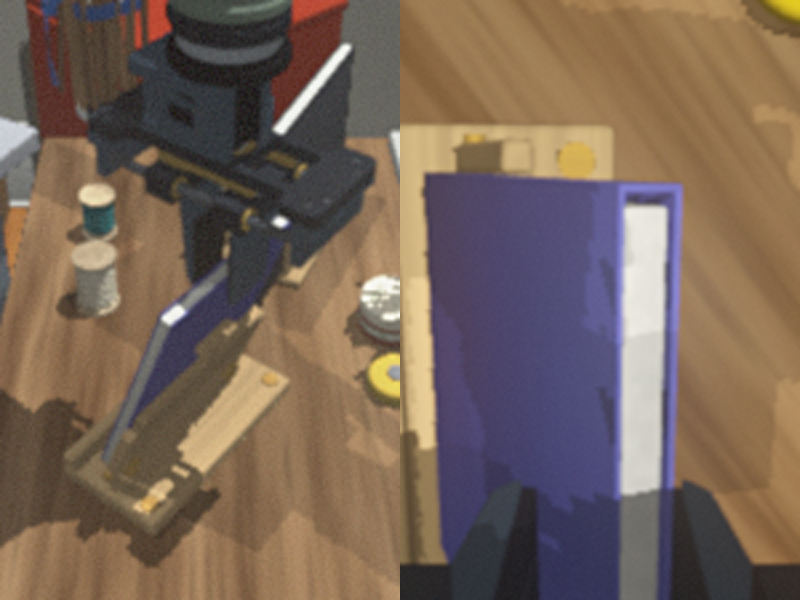

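The notebook leans on the rear finger with its foot behind the lip, close to the rest. I'll finish the lean and release it.

In the tool's units: -8 mm / 500 = -0.016, 7 mm / 500 = 0.014.

```bash
echo '[27, 0, 0.003, 0, 0, 28, 0, 0.006, 0, 0, 28, 0, 0.009, 0, 0, 29, 0, 0.012, 0, 0, 29, 0, 0.014, 0, 0, 30, 0, 0.014, 0, 0, 34, 0, 0.014, 0, 0, 36, 0, 0.014, 0, 0, 36, 0, 0.014, -0.002, 0, 36, 0, 0.014, -0.008, 0, 36, 0, 0.014, -0.016, 0]' | python3 drive.py; echo '[38, 0, 0.004, -0.016, 0, 38, 0, 0.006, -0.04, 0, 38, 0, 0.006, -0.09, 0, 38, 0, 0.006, -0.16, 0, 38, 0, 0.006, -0.24, 0, 38, 0, 0.006, -0.24, 0, 38, 0, 0.006, -0.24, 0]' | python3 drive.py
python3 - <<'E'
from h import *;from bench import arm, ticket, telemetry, get_image
o=telemetry.get_obs();W=get_image("wrist");np.savez("pics/w8.npz",**W,**{k:o[k] for k in("tool_pos","eef_rot")})
d=get_image("scene")["pixels"];w=W["pixels"]
c=np.zeros((600,800,3),np.uint8);c[:,:400]=cv2.resize(d[120:345,165:315],(400,600),interpolation=cv2.INTER_CUBIC);c[:300,400:]=cv2.resize(w,(400,300),interpolation=cv2.INTER_AREA)
c[300:,400:]=cv2.resize(w[20:245,110:410],(400,300),interpolation=cv2.INTER_CUBIC)
cv2.imwrite("pics/c8.png",c[:,:,::-1])
E
```

```text
clock: 19.5
tool_pos: [593.2, -165.2, 211.7]
eef_rot: [-3.141, 0.0, 1.438]
contact_force: [-0.2, -0.1, -0.8]
gripper_width: 36.0
finger_force: 0.0
clock: 20.2
tool_pos: [596.6, -165.8, 333.4]
eef_rot: [3.138, 0.001, 1.438]
contact_force: [0.2, 0.1, 0.1]
gripper_width: 38.0
finger_force: 0.0
```

View pics/c8.png

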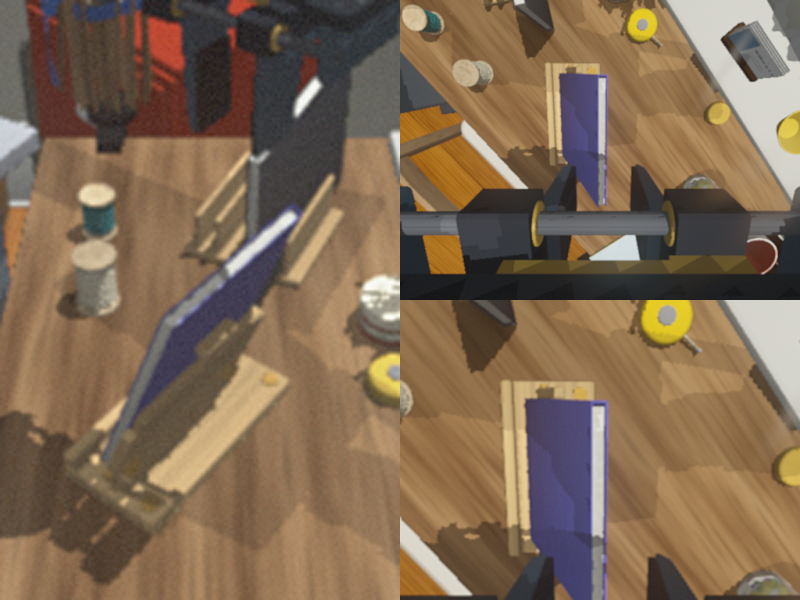

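The notebook stands free and leans back with its foot behind the lip, and the neighbours look unmoved. I'll check the lean angle from the wrist view: top edge at px x 249–266, row 96; foot front corner at (205,95).

Run:
```python
from h import *;from bench import arm, ticket, telemetry, get_image
w=load("pics/w8.npz");c=cam(w,w);yaw=-.133;ex=np.array([np.cos(yaw),np.sin(yaw),0]);ey=np.array([-ex[1],ex[0],0])
ez=np.array([0,0,1.]);H=np.array([543.6,-158.7,30])
for th in(15,18,20,22,24,26):
    for Bx in(-11,-14):
        a=np.radians(th);u=np.sin(a)*ex+np.cos(a)*ez;n=-np.cos(a)*ex+np.sin(a)*ez;B=H+Bx*ex-14*ez+75.5*ey
        print(th,Bx,[proj(c,p).round(1) for p in(B+11*n,B+11*n+210*u,B+210*u)])
print("lip back L",proj(c,H-32*ex+93*ey-ez),"base back-left",proj(c,H+50*ex+93*ey-14*ez),"spool",)
cs=cam(get_image("scene"))
a=np.radians(20)
for th in(18,20,22,24):
    a=np.radians(th);u=np.sin(a)*ex+np.cos(a)*ez;n=-np.cos(a)*ex+np.sin(a)*ez;B=H-11.5*ex-14*ez-75.5*ey
    print("scene crop",th,[((proj(cs,p)-[165,120])*2.667).round() for p in(B,B+210*u,B+11*n+210*u)])
```

```text
15 -11 [array([202.8,  94.5]), array([230.9,  96.6]), array([244.6,  96.5])]
15 -14 [array([200.6,  94.5]), array([227. ,  96.6]), array([240.8,  96.5])]
18 -11 [array([202.9,  94.5]), array([244.7,  96.5]), array([258. ,  96.5])]
18 -14 [array([200.7,  94.5]), array([240.9,  96.5]), array([254.2,  96.5])]
20 -11 [array([202.9,  94.5]), array([253.7,  96.5]), array([266.6,  96.5])]
20 -14 [array([200.7,  94.5]), array([249.9,  96.5]), array([262.9,  96.5])]
22 -11 [array([203. ,  94.5]), array([262.5,  96.5]), array([275. ,  96.4])]
22 -14 [array([200.8,  94.5]), array([258.7,  96.5]), array([271.3,  96.4])]
24 -11 [array([203.1,  94.5]), array([271. ,  96.5]), array([283. ,  96.4])]
24 -14 [array([200.8,  94.5]), array([267.3,  96.4]), array([279.4,  96.4])]
26 -11 [array([203.1,  94.5]), array([279.2,  96.4]), array([290.7,  96.4])]
26 -14 [array([200.9,  94.5]), array([275.5,  96.4]), array([287.1,  96.3])]
lip back L [193.10347101  80.72343786] base back-left [255.38812616  81.10940642] spool
scene crop 18 [array([109., 471.]), array([167., 321.]), array([154., 310.])]
scene crop 20 [array([109., 471.]), array([175., 329.]), array([162., 317.])]
scene crop 22 [array([109., 471.]), array([184., 336.]), array([171., 325.])]
scene crop 24 [array([109., 471.]), array([192., 344.]), array([180., 332.])]
```

The lean is 19–20° from vertical, flat against the 70° rest, and the gripper is well clear. I'm handing it in.

```bash
echo '[38, 0, 0, 0, 0, 38, 0, 0, 0, 0, 38, 0, 0, 0, 0]' | python3 drive.py | head -2; python3 -c "
from bench import arm, ticket, telemetry, get_image
print(ticket.sign_off())"
```

```text
clock: 20.65
tool_pos: [596.1, -165.6, 330.9]
the job is handed in; nothing more can be done
None
```

I raised the back rest to about 70° (cameras read 69–70°) and set the notebook in the trough, leaning flat against it; nothing else appears to have moved, and the job was handed in at 20.65 s.

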